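# Dual-key start of a benchtop curing unit

### The job

Start the light-curing unit: push its sliding hatch fully shut over the crown in the well, then press the two round start keys together, one fingertip on each, hold both fully down for at least two seconds, and let them come back up. One start key must never go down alone, the start keys must not be pressed before the hatch is shut, and the two square keys are not to be pressed. Only push and press: leave the crown on the deck, the jaw cast, the calliper, the dropper bottle and the bowl where they stand.

Things in the scene. Friction and masses are not known exactly. Their poses are not given: they have to be found in the camera images.
- curing_unit: White box 140 (x) x 200 (y) x 60 mm, fixed; origin under its middle, front (display, vents) to its -x, flat deck at z = 60 mm. On the deck: two key panels at its x = -48, y = +47 and -47 mm, in either order; behind them the hatch track along its y between guide rails 14 mm high (inner faces at its x = -10 and +62 mm, y = -88 to +57 mm). Open well with a crown fixed in it at its x = 26, y = -45 mm.
- hatch (a joint): Slide of the grey hatch (plate 69 x 70 x 6 mm, its top 67 mm above the bench) along the unit's y axis: 0 = fully shut over the well against the end stop, grows as it opens toward the unit's +y, at most 0.058 m. Friction about 1.2 N, stays where it is left, no spring.
- hatch_face (a point): Middle of the flat upright push face of the wedge-shaped lug on the hatch; moves with it. The face is 56 mm long (along the unit's x), 67 to 85 mm above the bench (this point at 76 mm) and looks to the unit's +y; pushed toward the unit's -y it shuts the hatch. The lug's other side slopes. In front of the face are 30 mm of hatch plate, then bare deck. Axes as the unit's.
- start_panel: Metal panel 36 (x) x 90 (y) x 8 mm lying fixed on the deck, with the two ROUND keys; origin in the middle of its underside (60 mm above the bench), axes parallel to the unit's. Key centres at its y = +28 and -28 mm.
- start_key_1 (a joint): Round start key at the panel's +y end. Value 0 = up, grows to 0.006 m fully down; spring: about 1.2 N to start it moving, 4.8 N at the bottom; springs back up by itself when let go.
- start_key_2 (a joint): Round start key at the panel's -y end. Value 0 = up, grows to 0.006 m fully down; spring: about 1.2 N to start it moving, 4.8 N at the bottom; springs back up by itself when let go.
- start_key_1_top (a point): Centre of the top of round key 1: a flat cap 24 mm in diameter, its top 77 mm above the bench when up (9 mm above its panel).
- start_key_2_top (a point): Centre of the top of round key 2, same size, 56 mm from key 1.
- program_panel: The other panel, same size and metal, with two SQUARE keys (21 x 21 mm, at its y = +28 and -28 mm, tops 77 mm above the bench); same origin and axes as the start panel. Not to be pressed.
- program_key_1 (a joint): Square key at that panel's +y end. Value 0 = up, grows to 0.006 m fully down; spring: about 1.2 N to start it moving, 4.8 N at the bottom; springs back up by itself when let go.
- program_key_2 (a joint): Square key at that panel's -y end. Value 0 = up, grows to 0.006 m fully down; spring: about 1.2 N to start it moving, 4.8 N at the bottom; springs back up by itself when let go.
- tall_crown: Loose white ceramic crown standing upright on the deck at the rear +y corner, 11 x 11 x 28 mm, easily toppled; origin under its middle.
- jaw_cast: Loose orange jaw cast on a clear base, 56 x 66 x 40 mm, on the bench beside the unit's +y side; origin under its middle.
- slide_calliper: Loose calliper lying on the bench in front of the unit, 36 x 120 x 8 mm; origin under its middle.
- dropper: Loose white-capped dropper bottle, 26 mm in diameter, 73 mm tall; origin under its middle.
- rubber_bowl: Loose green bowl, 120 mm in diameter, 64 mm tall; origin under its middle.
Things that resemble listed ones, but are neither listed nor needed, are in the scene too. There is more than one size of the slide_calliper; the one meant has the size given above.

How it is judged:
By the outcome, as a careful person would: the job done as asked, in the order asked, and still so for the second after the job is handed in, with the robot touching nothing.
It also fails if it takes over 51 s, if anything falls off the work surface, if the arm or the gripper's body presses on something with over 40 N, if the wrist force passes 120 N, or if a joint passes its speed limit or range.

### The arm

A 6-joint arm with a two-finger parallel gripper is mounted at the origin on a cart in front of the work surface, level with it; the furniture and walls round the work are solid. World frame = base frame: x ahead of the robot, y to its left, z up, the work surface at z = 0. Lengths are in m, angles in degrees, forces in N, time in s.
With the tool pointing down it reaches from about 0.375 to 0.925 m from the base axis. Payload 5.7 kg.
Tool frame: the origin (TCP) lies between the finger pads; the fingertips stand 25 mm ahead of it and the grasp point (between the pads) lies 6 mm ahead of it (env.finger_overhang is the distance from the TCP to the fingertips, in m); x points along the fingers, z is the direction in which the jaws open and shut, and the axes are right-handed (so a half turn about x gives the same grasp; the last joint's range is limited). The gripper opens to 85 mm and grips with 20 to 120 N. Pads are 22 mm wide; open, the fingers measure 114 mm over their backs; the gripper's body (76 mm by 85 mm) begins 54 mm behind the grasp point. The pads swing forward as they close: fully open they stand 13 mm farther back than shut.
Start: joints at [-6.595, 20.558, 86.54, -0, 72.909, -6.595], TCP at [0.6, -0, 0.217] pointing down, gripper open.
Joint ranges: [-170.27, 170.27], [-57.76, 135], [12.27, 136.19], [-55.21, 235.2], [11.17, 155.16], [-170.74, 170.74]. Speed limits (degrees/s): [136.94, 136.94, 180, 180, 180, 180].

### API

Orientations are given as a 3x3 rotation matrix whose columns are the frame's x, y, z axes.
In Python, from cell import env, camera gives the robot as it stands.
- The arm moves only by the tool jog_arm, never from a script. Its argument "series" is a list of rows, each an object of numbers: "x", "y", "z": the shift along the tool's x, y, z in mm; "wx", "wy", "wz": the turn, a rotation vector about the tool's x, y, z in rad; "gripper": the finger opening in mm, from 0 to 85.4. A call has 1 to 12 rows; each row shifts and turns the commanded pose from where the row before left it, along the tool's axes as they then stand; what a row does not reach is not made up. A row lasts 1/12 s, in which the tool goes at most 41.7 mm and 7.16 degrees, less where a joint would pass 70% of its speed; a pose out of reach is approached as far as the arm can. A call is refused whole if a number of a shift passes 41.7 or a number of a turn 0.125, either way. A call with a gripper value outside its range is refused whole. The fingers move at their own pace and stop on an object; "squeeze" is the grip in N (left out, the last holds). Time passes only in rows, so rows that do not move let the fingers close. It gives the time, the measured TCP pose, the force and the opening at its end, in the units of the state.
- env.state(): the state, without advancing time (a new reading comes with each control period).
- camera(name): name is "scene" or "side" or "wrist"; returns a dict with "frame" (384x512x3 uint8, blue, green, red), "z_map" (384x512 float32, m along the optical axis (not along the pixel's ray), 0 where there is no reading), "fx", "fy", "cx", "cy" (pixels), "extrinsics" (4x4, takes a point from world to camera coordinates); the wrist camera has in their place "tool_from_camera" (4x4, takes a point from camera to tool coordinates, whose origin is the TCP and whose axes are the tool frame's). Camera axes: x right, y down, z forward; pixel columns grow to the right and rows downward; lengths in m; the calibration is good to about 2 mm. A picture is of the moment at which its call begins: read the wrist's pose just before it.
- env.job_done(): hands the job in, once; it reports no verdict.
The state is a dict: "time": time; "qpos": joint angles; "qd": joint speeds; "effort": joint torques, N m; "tool_pos": TCP position; "ee_rot": TCP orientation; "ft_force": force on the tool from outside, world axes, zero at the start; "moment": the same for the moment, N m; "opening": opening from 0.0 (shut) to 1.0 (fully open).
Only numpy, scipy, OpenCV 4.12 (cv2) and the standard library are available. Lean on these libraries where they do the work, as an engineer would, in place of code of your own. Each camera call takes 0.05 s, during which the arm holds its last target.

## Working session

There is one attempt and no reset: what is moved stays moved. The work goes in short steps, Python scripts to look and compute and a tool call to move; the robot and the scene stay as the last step left them, time stands still between calls to the robot, and variables do not carry over. Pictures are saved under pics/ and viewed, and the job is handed in when it is done.

Besides the shell and the picture viewer there is one more tool, called as name([rows], argument=value, ...), one row to a line, values as JSON. jog_arm: Moves the arm, as the interface text tells. Its arguments: {"type":"object","properties":{"series":{"type":"array","items":{"type":"object","properties":{"x":{"type":"number"},"y":{"type":"number"},"z":{"type":"number"},"wx":{"type":"number"},"wy":{"type":"number"},"wz":{"type":"number"},"gripper":{"type":"number"}}}},"squeeze":{"type":"number"}},"required":["series"]}

```bash
mkdir -p pics; cat > h.py <<'E'
import numpy as np, cv2
from cell import env, camera
def world(c,u,v,z=None):
    d=z if z is not None else float(np.median(c['z_map'][int(v)-1:int(v)+2,int(u)-1:int(u)+2]))
    p=np.array([(u-c['cx'])/c['fx']*d,(v-c['cy'])/c['fy']*d,d,1])
    return (np.linalg.inv(c['E'])@p)[:3]
def onplane(c,u,v,h):
    M=np.linalg.inv(c['E']);o=M[:3,3];r=M[:3,:3]@np.array([(u-c['cx'])/c['fx'],(v-c['cy'])/c['fy'],1])
    return o+r*(h-o[2])/r[2]
def cam(n):
    s=env.state(); c=camera(n)
    if n=='wrist':
        T=np.eye(4);T[:3,:3]=s['ee_rot'];T[:3,3]=s['tool_pos']
        c['E']=np.linalg.inv(T@c['tool_from_camera'])
    else: c['E']=c['extrinsics']
    return c
E
python3 - <<'E'
from h import *
import pickle
print(env.state())
for n in ['scene','side','wrist']:
    c=cam(n); cv2.imwrite(f'pics/{n}0.png',cv2.resize(c['frame'],(800,600),interpolation=cv2.INTER_CUBIC)); pickle.dump(c,open(n+'0.pkl','wb'))
    print(n,np.linalg.inv(c['E'])[:3].round(3).tolist(),c['fx'])
E
```

```text
{'time': 0.0, 'qpos': array([-6.59347034e+00,  2.05974824e+01,  8.66000880e+01, -1.72816110e-04,
        7.29093917e+01, -6.59460335e+00]), 'qd': array([-0.07274393,  0.03019505, -0.05418477,  0.12323012, -0.03872158,
       -0.06188471]), 'effort': array([ 1.96551155e-03, -5.27614331e+01, -2.78626120e+01, -6.37880498e-05,
        1.32890840e-02, -2.81424428e-05]), 'tool_pos': array([5.99276146e-01, 8.82177676e-05, 2.15751020e-01]), 'ee_rot': array([[-1.85482213e-03, -2.04677026e-05,  9.99998280e-01],
       [ 2.11493819e-04,  9.99999977e-01,  2.08600214e-05],
       [-9.99998257e-01,  2.11532146e-04, -1.85481776e-03]]), 'ft_force': array([-0.56835405,  0.77820519, -0.02854997]), 'moment': array([-0.02894951, -0.01321261, -0.07365385]), 'opening': 0.9983033313422313}
scene [[-0.83, -0.357, 0.428, 0.143], [-0.557, 0.543, -0.629, 0.673], [-0.007, -0.76, -0.65, 0.643]] 401.3096711630491
side [[1.0, 0.018, -0.01, 0.539], [0.019, -0.581, 0.814, -0.935], [0.009, -0.814, -0.581, 0.828]] 464.10718680213677
wrist [[1.0, 0.001, -0.001, 0.6], [0.001, -0.961, -0.275, 0.071], [-0.001, 0.275, -0.961, 0.374]] 330.85655212352424
```

View pics/scene0.png

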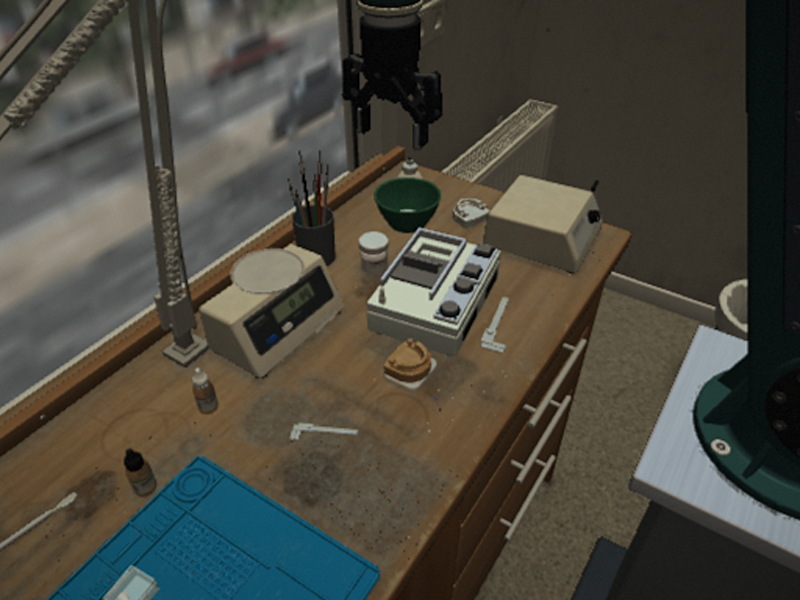

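View pics/side0.png

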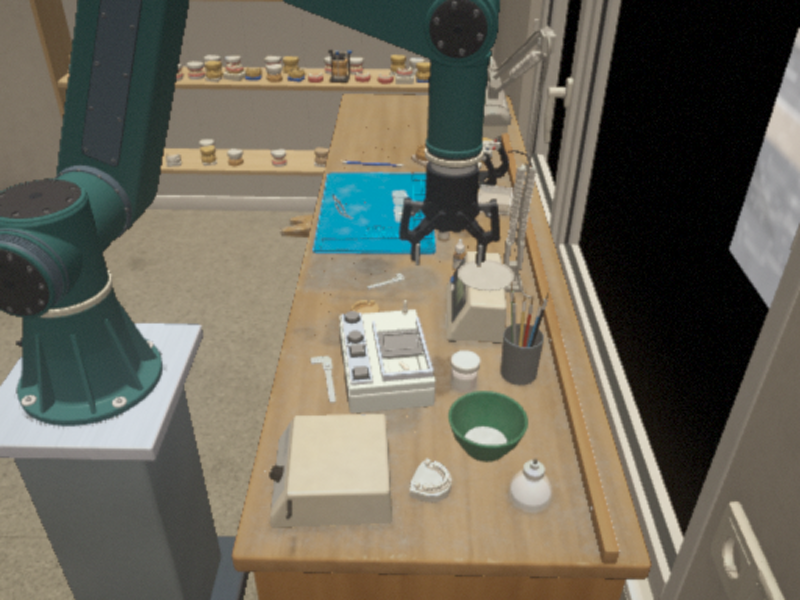

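View pics/wrist0.png

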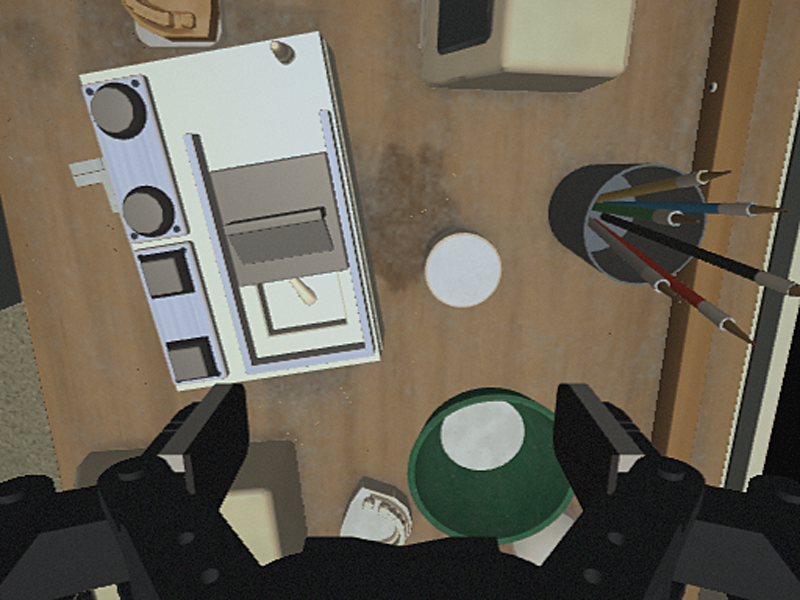

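The wrist view shows the unit well. The round keys are at about (118,110) and (148,211) on the +y panel, and the square keys at (166,273) and (192,358). The hatch lug face is at (275,220) and the loose crown at (283,50). I'll enlarge this view.

```bash
python3 - <<'E'
from h import *
import pickle
c=pickle.load(open('wrist0.pkl','rb'))
f=c['frame'][10:160,45:165]; cv2.imwrite('pics/k.png',cv2.resize(f,None,fx=4,fy=4,interpolation=cv2.INTER_CUBIC))
f=c['frame'][10:255,110:250]; cv2.imwrite('pics/hh.png',cv2.resize(f[:150],None,fx=4,fy=4,interpolation=cv2.INTER_CUBIC))
f=c['frame'][110:255,90:250]; cv2.imwrite('pics/h2.png',cv2.resize(f,None,fx=4,fy=4,interpolation=cv2.INTER_CUBIC))
E
```

```text
(no output)
```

View pics/k.png

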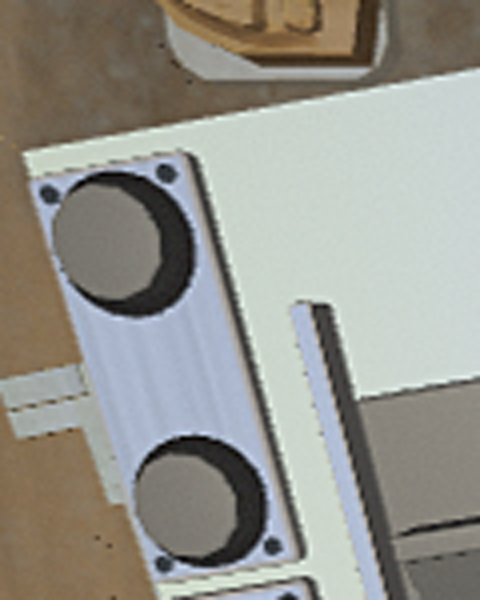

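View pics/hh.png

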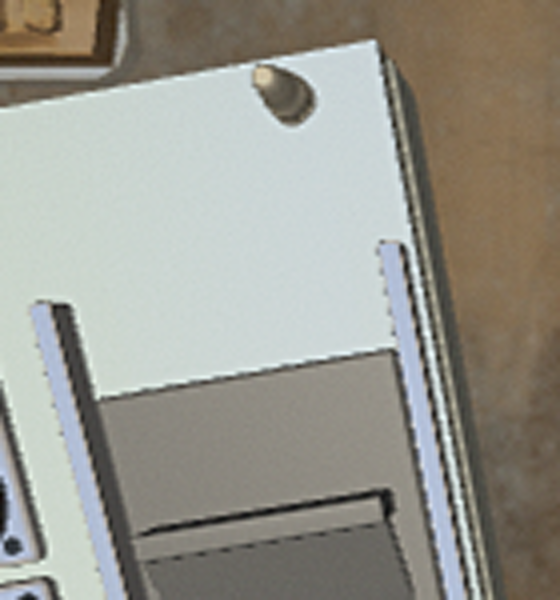

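View pics/h2.png

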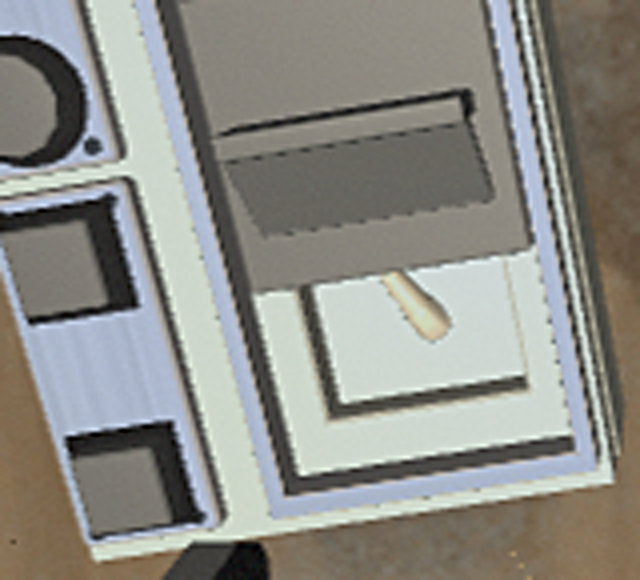

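```bash
python3 - <<'E'
from h import *
import pickle
from scipy.optimize import least_squares
c=pickle.load(open('wrist0.pkl','rb'))
ob=[((51.25,48),(-70,100,60)),((204.5,20),(70,100,60)),((243,230),(70,-100,60)),((113.75,249.5),(-70,-100,60)),
((71.75,69.5),(-48,75,77)),((91.5,135),(-48,19,77))]
W=[onplane(c,*p,q[2]/1e3) for p,q in ob]
L=np.array([q for p,q in ob])/1e3
f=lambda v:np.concatenate([[v[0]+np.cos(v[2])*l[0]-np.sin(v[2])*l[1]-w[0],v[1]+np.sin(v[2])*l[0]+np.cos(v[2])*l[1]-w[1]] for l,w in zip(L,W)])
s=least_squares(f,[.5,0,.1]); v=s.x; print(v[:2],np.degrees(v[2]));print((s.fun.reshape(-1,2)*1e3).round(1))
R=np.array([[np.cos(v[2]),-np.sin(v[2])],[np.sin(v[2]),np.cos(v[2])]])
loc=lambda w:(np.append(R.T@(w[:2]-v[:2]),w[2])*1e3).round(1)
for n,p,h in [('hatch edge',(135,110),.067),('hatch edge R',(208.25,97.5),.067),('lug top L',(144,143.5),.085),('lug top R',(206,133.5),.085),('lug b L',(144.5,150),.085),('lug b R',(206,140.5),.085),('lowL',(155,169),.067),('crown base',(110+72,10+29),.06),('hatch -y L',(154,183),.067),('hatch -y R',(223,171.5),.067)]: print(n,loc(onplane(c,*p,h)),loc(world(c,*p)))
np.save('unit.npy',v)
for n,q in [('key1',(-48,75)),('key2',(-48,19)),('mid',(-48,47)),('face',(26,0)),('sq1',(-48,-19))]: print(n,(v[:2]+R@np.array(q)/1e3).round(4))
print('depth key',world(c,71.75,69.5),world(c,91.5,135),loc(world(c,71.75,69.5)),loc(world(c,91.5,135)),'deck',world(c,150,60))
E
```

```text
[0.50282685 0.02611044] 9.215950759458952
[[-1.4  1.8]
 [ 1.1  1.9]
 [ 2.  -1.2]
 [-1.5 -1.7]
 [ 0.  -0.3]
 [-0.2 -0.6]]
hatch edge [-7.4 34.6 67. ] [-7.6 34.6 66.6]
hatch edge R [60.  34.7 67. ] [60.1 34.7 67.5]
lug top L [-0.5  5.4 85. ] [-6.   4.2 69.8]
lug top R [54.6  5.3 85. ] [53.   4.5 75.1]
lug b L [-1.5 -0.2 85. ] [-8.  -1.9 67.2]
lug b R [53.4 -0.7 85. ] [53.3 -0.8 84.1]
lowL [ -2.8 -21.1  67. ] [ -2.3 -20.9  68.4]
crown base [46.2 86.7 60. ] [47.9 84.9 69.5]
hatch -y L [ -7.  -34.3  67. ] [ -9.  -35.5  61.4]
hatch -y R [ 60.4 -33.8  67. ] [ 60.4 -33.8  67. ]
key1 [0.4434 0.0925]
key2 [0.4524 0.0372]
mid [0.4479 0.0648]
face [0.5285 0.0303]
sq1 [ 4.585e-01 -3.000e-04]
depth key [0.44403614 0.09263864 0.07821038] [0.45333899 0.03798235 0.07846505] [-47.4  75.1  78.2] [-46.9  19.6  78.5] deck [0.50533427 0.10188379 0.0607394 ]
```

The fit gives the unit at (0.503, 0.026) with yaw 9.2°. The push face is at unit y≈+5, and the plate's +y edge at 34.6. I'll move above the hatch, closing the fingers and turning the jaw axis along the unit's y.

jog_arm([
  {"y": 16.5,"z": -19,"gripper": 0},
  {"y": 16.5,"z": -19},
  {"y": 16.5,"z": -19},
  {"y": 16.5,"z": -19},
  {"wx": 0.12},
  {"wx": 0.12},
  {"wx": 0.12},
  {"wx": 0.12},
  {"wx": 0.12},
  {"wx": 0.12},
  {"wx": 0.12},
  {"wx": 0.12},
], squeeze=40)

```text
invalid input
```

jog_arm([
  {"wx": 0.12,"x": 20},
  {"wx": 0.12,"x": 20},
  {"wx": 0.12,"x": 20},
  {"wx": 0.09,"x": 10},
  {"x": 0},
  {"x": 0},
])

```text
invalid input
```

```bash
cat > st.py <<'E'
from h import *
v=np.load('unit.npy');R=np.array([[np.cos(v[2]),-np.sin(v[2])],[np.sin(v[2]),np.cos(v[2])]])
loc=lambda w:(np.append(R.T@(w[:2]-v[:2]),w[2])*1e3).round(1)
def st():
    s=env.state();print('t',s['time'],'loc',loc(s['tool_pos']),'F',s['ft_force'].round(2),'M',s['moment'].round(2),'open',round(s['opening'],3))
    U=np.eye(3);U[:2,:2]=R;print((U.T@s['ee_rot']).round(4).tolist())
def pic(n,f,roi=None,k=1.5625):
    c=cam(n);g=c['frame']
    if roi: g=g[roi[1]:roi[3],roi[0]:roi[2]]
    cv2.imwrite('pics/'+f,cv2.resize(g,None,fx=k,fy=k,interpolation=cv2.INTER_CUBIC));return c
E
python3 - <<'E'
from st import *
import pickle
st();print(env.finger_overhang)
c=pic('wrist','w1.png');pickle.dump(c,open('w1.pkl','wb'))
c=pic('side','s1.png',(190,130,320,280),4);pickle.dump(c,open('s1.pkl','wb'))
E
```

```text
t 0.15 loc [ 91.2 -41.2 215.9] F [ 0.02 -0.49  0.66] M [ 0.01 -0.01  0.01] open 0.999
[[-0.0015, 0.1601, 0.9871], [0.0004, 0.9871, -0.1601], [-1.0, 0.0001, -0.0015]]
0.025
```

View pics/w1.png

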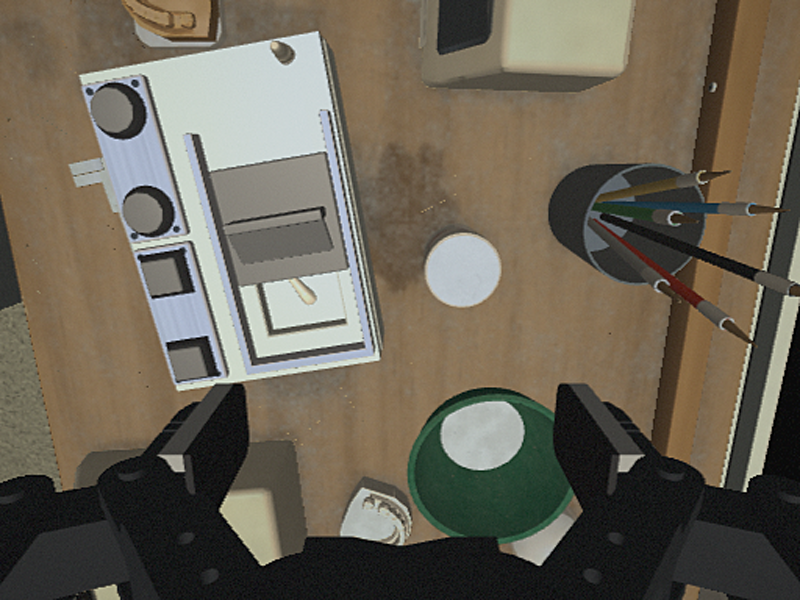

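View pics/s1.png

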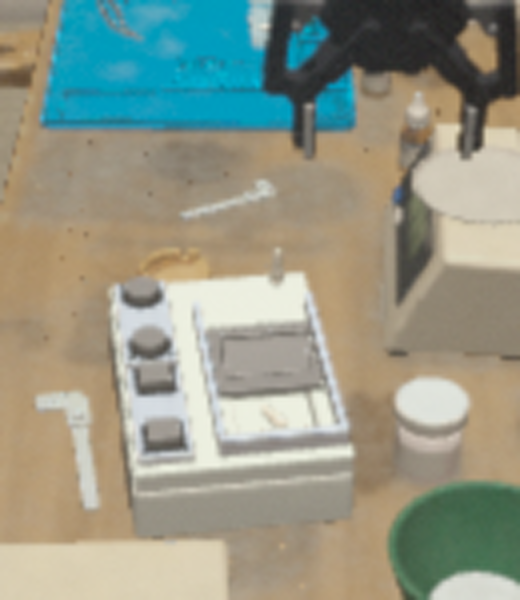

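The call was refused, and nothing moved. The rows probably need every field filled in, so I'll write them out fully.

jog_arm([
  {"x": 0,"y": 16.5,"z": -19,"wx": 0,"wy": 0,"wz": 0,"gripper": 0},
  {"x": 0,"y": 16.5,"z": -19,"wx": 0,"wy": 0,"wz": 0,"gripper": 0},
  {"x": 0,"y": 16.5,"z": -19,"wx": 0,"wy": 0,"wz": 0,"gripper": 0},
  {"x": 0,"y": 16.5,"z": -19,"wx": 0,"wy": 0,"wz": 0,"gripper": 0},
  {"x": 0,"y": 0,"z": 0,"wx": 0.12,"wy": 0,"wz": 0,"gripper": 0},
  {"x": 0,"y": 0,"z": 0,"wx": 0.12,"wy": 0,"wz": 0,"gripper": 0},
  {"x": 0,"y": 0,"z": 0,"wx": 0.12,"wy": 0,"wz": 0,"gripper": 0},
  {"x": 0,"y": 0,"z": 0,"wx": 0.12,"wy": 0,"wz": 0,"gripper": 0},
  {"x": 0,"y": 0,"z": 0,"wx": 0.12,"wy": 0,"wz": 0,"gripper": 0},
  {"x": 0,"y": 0,"z": 0,"wx": 0.12,"wy": 0,"wz": 0,"gripper": 0},
  {"x": 0,"y": 0,"z": 0,"wx": 0.12,"wy": 0,"wz": 0,"gripper": 0},
  {"x": 0,"y": 0,"z": 0,"wx": 0.12,"wy": 0,"wz": 0,"gripper": 0},
], squeeze=40)

```text
time: 1.25
tool_pos: [0.5239, 0.066, 0.2165]
ee_rot: [[-0.0, 0.823, 0.569], [0.0, 0.569, -0.823], [-1.0, -0.0, -0.0]]
ft_force: [0.4, -0.6, -0.0]
opening: 0.003
```

jog_arm([
  {"x": 20,"y": 0,"z": 0,"wx": 0.12,"wy": 0,"wz": 0,"gripper": 0},
  {"x": 20,"y": 0,"z": 0,"wx": 0.12,"wy": 0,"wz": 0,"gripper": 0},
  {"x": 20,"y": 0,"z": 0,"wx": 0.12,"wy": 0,"wz": 0,"gripper": 0},
  {"x": 10,"y": 0,"z": 0,"wx": 0.09,"wy": 0,"wz": 0,"gripper": 0},
  {"x": 0,"y": 0,"z": 0,"wx": 0,"wy": 0,"wz": 0,"gripper": 0},
  {"x": 0,"y": 0,"z": 0,"wx": 0,"wy": 0,"wz": 0,"gripper": 0},
])

```text
time: 1.75
tool_pos: [0.5235, 0.066, 0.1462]
ee_rot: [[-0.002, 0.987, 0.163], [0.0, 0.163, -0.987], [-1.0, -0.002, -0.0]]
ft_force: [-0.9, -0.0, 0.8]
opening: -0.002
```

```bash
python3 - <<'E'
from st import *
import pickle
st()
c=pic('wrist','w2.png');pickle.dump(c,open('w2.pkl','wb'))
c=pic('side','s2.png',(190,130,320,280),4);pickle.dump(c,open('s2.pkl','wb'))
E
```

```text
t 1.75 loc [ 26.8  36.  146.2] F [-0.89 -0.01  0.78] M [ 0.02 -0.02 -0.05] open -0.002
[[-0.0015, 1.0, 0.0027], [0.0003, 0.0027, -1.0], [-1.0, -0.0015, -0.0003]]
```

View pics/w2.png

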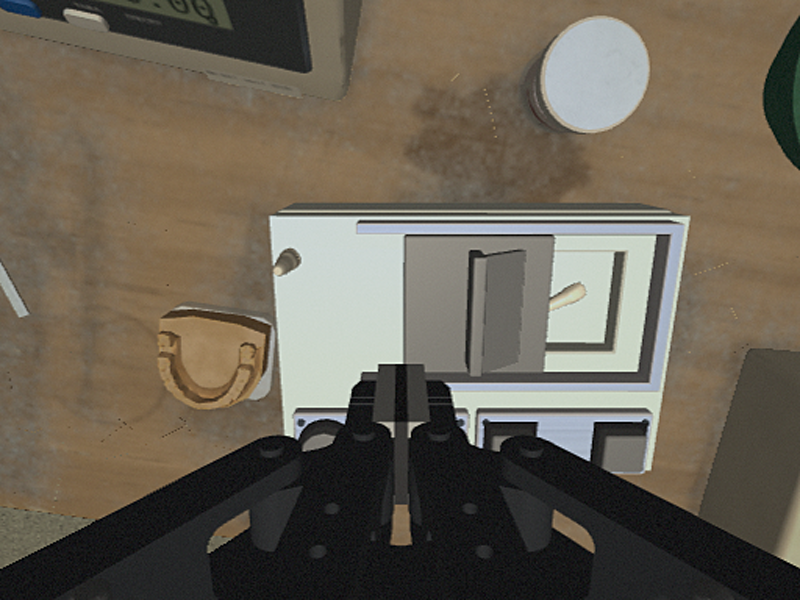

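View pics/s2.png

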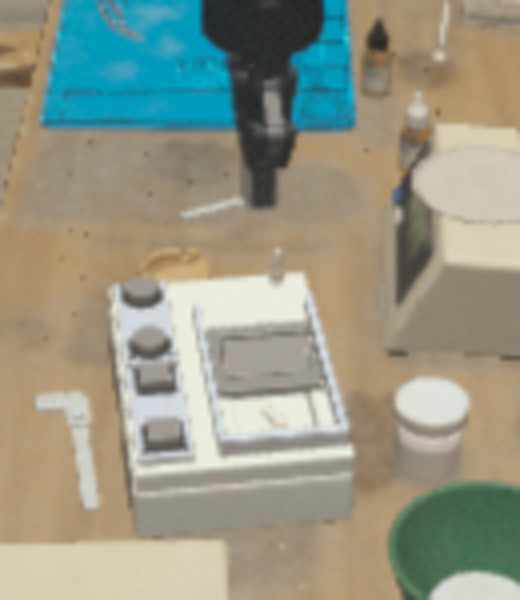

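```bash
python3 - <<'E'
from st import *
import pickle
c=pickle.load(open('w2.pkl','rb'))
for u in (243,248,262,268):
  for v in (236,240,246,252,258,265):
    print(u,v,loc(world(c,u,v)),end=' ')
  print()
c=pickle.load(open('s2.pkl','rb'))
for v in (166,170,174,178,180): print(v,[ (u,*loc(world(c,u,v))) for u in (251,255,258)])
E
```

```text
243 236 [ 37.9  42.5 169.4] 243 240 [ 38.1  42.3 174.1] 243 246 [ 38.3  42.  180.4] 243 252 [ 37.9  41.9 185. ] 243 258 [ 38.1  41.6 190.6] 243 265 [ 37.9  41.4 195.7] 
248 236 [ 38.1  40.3 169.9] 248 240 [ 38.3  40.1 174.5] 248 246 [ 38.1  40.  180. ] 248 252 [ 38.2  39.9 185.7] 248 258 [ 38.1  39.7 190.5] 248 265 [ 37.9  39.6 195.5] 
262 236 [ 38.   34.1 169.7] 262 240 [ 38.1  34.2 174.2] 262 246 [ 38.3  34.3 180.3] 262 252 [ 38.1  34.3 185.4] 262 258 [ 38.2  34.4 190.7] 262 265 [ 38.   34.5 195.7] 
268 236 [ 38.1  31.5 169.9] 268 240 [ 38.1  31.6 174.2] 268 246 [ 38.1  31.8 180. ] 268 252 [ 38.   32.  185.2] 268 258 [ 38.1  32.1 190.5] 268 265 [ 38.   32.3 195.6] 
166 [(251, np.float64(15.7), np.float64(20.0), np.float64(215.6)), (255, np.float64(19.5), np.float64(-22.5), np.float64(241.5)), (258, np.float64(26.8), np.float64(-21.9), np.float64(240.6))]
170 [(251, np.float64(14.2), np.float64(8.9), np.float64(210.9)), (255, np.float64(23.1), np.float64(1.2), np.float64(215.0)), (258, np.float64(30.8), np.float64(3.1), np.float64(213.2))]
174 [(251, np.float64(17.1), np.float64(29.9), np.float64(185.4)), (255, np.float64(26.3), np.float64(22.2), np.float64(189.6)), (258, np.float64(34.2), np.float64(23.9), np.float64(187.9))]
178 [(251, np.float64(17.4), np.float64(31.3), np.float64(172.3)), (255, np.float64(26.6), np.float64(23.9), np.float64(176.3)), (258, np.float64(34.2), np.float64(22.9), np.float64(176.4))]
180 [(251, np.float64(17.2), np.float64(29.9), np.float64(167.1)), (255, np.float64(26.5), np.float64(22.2), np.float64(171.3)), (258, np.float64(35.0), np.float64(27.2), np.float64(167.3))]
```

```bash
python3 - <<'E'
from st import *
import pickle
c=pickle.load(open('w2.pkl','rb'))
for p in [(190,180),(350,185),(280,180)]: print(loc(world(c,*p)))
c=pickle.load(open('s1.pkl','rb'))
for p in [(267,166),(267,168),(307,165),(307,167)]: print(p,loc(world(c,*p)),world(c,*p))
c=pickle.load(open('s2.pkl','rb'))
for p in [(230,275),(255,220)]: print(p,loc(world(c,*p)),world(c,*p))
for v in range(174,186): print(v,world(c,255,v).round(3), world(c,250,v).round(3))
st()
c=cam('side')
for v in range(174,186): print(v,world(c,255,v).round(3), world(c,250,v).round(3))
E
```

```text
[36.  86.9 61.3]
[ 34.2 -32.7  67.4]
[37.8 19.2 67.4]
(267, 166) [ 44.5 -45.1 253.5] [ 0.55399114 -0.01127677  0.25349854]
(267, 168) [ 44.9 -43.9 247.2] [ 0.55414194 -0.01000409  0.24718807]
(307, 165) [136.5 -59.7 258. ] [ 0.64716326 -0.01092125  0.25796645]
(307, 167) [137.  -59.4 252.3] [ 0.6476102  -0.01055313  0.25225565]
(230, 275) [ -62.4 -208.7   74.5] [ 0.47466215 -0.18991847  0.07446542]
(255, 220) [ 21.9 -15.8  71.4] [0.52698387 0.01406699 0.07138373]
174 [0.525 0.052 0.19 ] [0.505 0.344 0.001]
175 [0.525 0.051 0.187] [0.505 0.336 0.002]
176 [0.525 0.054 0.183] [0.505 0.33  0.002]
177 [0.525 0.053 0.18 ] [ 0.505  0.327 -0.   ]
178 [0.525 0.054 0.176] [0.505 0.321 0.   ]
179 [0.525 0.054 0.173] [0.506 0.315 0.   ]
180 [0.525 0.052 0.171] [0.506 0.306 0.002]
181 [0.525 0.053 0.168] [0.506 0.303 0.   ]
182 [0.525 0.06  0.16 ] [ 0.506  0.301 -0.002]
183 [0.522 0.29  0.002] [ 0.506  0.293 -0.001]
184 [ 0.522  0.289 -0.001] [ 0.506  0.288 -0.001]
185 [ 0.522  0.283 -0.001] [ 0.506  0.282 -0.001]
t 1.85 loc [ 28.   35.9 147.4] F [-0.37 -0.2  -0.04] M [-0.05  0.01  0.05] open -0.002
[[0.0013, 1.0, 0.0026], [-0.0002, 0.0026, -1.0], [-1.0, 0.0013, 0.0002]]
174 [0.525 0.052 0.19 ] [ 0.505  0.346 -0.001]
175 [0.525 0.054 0.186] [ 0.505  0.34  -0.001]
176 [0.525 0.052 0.184] [ 0.505  0.336 -0.002]
177 [0.525 0.051 0.181] [ 0.505  0.328 -0.   ]
178 [0.525 0.054 0.176] [0.505 0.316 0.004]
179 [0.525 0.053 0.174] [0.506 0.313 0.001]
180 [0.525 0.052 0.172] [0.506 0.308 0.001]
181 [0.525 0.054 0.167] [0.506 0.301 0.002]
182 [0.525 0.059 0.161] [ 0.506  0.298 -0.   ]
183 [0.522 0.29  0.002] [ 0.506  0.296 -0.002]
184 [ 0.522  0.288 -0.001] [ 0.506  0.29  -0.002]
185 [0.522 0.281 0.   ] [ 0.506  0.283 -0.002]
```

Both fixed and wrist depth put the shut fingertips about 20 mm above the reported TCP, not 25 mm below it. I'll go down in stages, watching the force and the pictures.

jog_arm([
  {"x": 16,"y": -1,"z": 0,"wx": 0,"wy": 0,"wz": 0,"gripper": 0},
  {"x": 16,"y": 0,"z": 0,"wx": 0,"wy": 0,"wz": 0,"gripper": 0},
  {"x": 16,"y": 0,"z": 0,"wx": 0,"wy": 0,"wz": 0,"gripper": 0},
  {"x": 0,"y": 0,"z": 0,"wx": 0,"wy": 0,"wz": 0,"gripper": 0},
])

```text
time: 2.23
tool_pos: [0.5217, 0.0658, 0.0971]
ee_rot: [[-0.003, 0.987, 0.161], [0.0, 0.161, -0.987], [-1.0, -0.003, -0.0]]
ft_force: [-0.8, 0.4, -0.8]
opening: 0.003
```

```bash
python3 - <<'E'
from st import *
st()
c=pic('wrist','w3.png')
for v in range(226,262,3): print(v,loc(world(c,248,v)),loc(world(c,265,v)))
c=pic('side','s3.png',(190,130,320,280),4)
for v in range(192,212,2): print(v,loc(world(c,255,v)))
E
```

```text
t 2.2333 loc [24.9 36.2 97.1] F [-0.75  0.45 -0.75] M [0.04 0.06 0.01] open 0.003
[[-0.0029, 1.0, 0.0012], [0.0005, 0.0012, -1.0], [-1.0, -0.0029, -0.0005]]
226 [16.8 42.  61.3] [19.6 31.5 68. ]
229 [14.7 42.  61.1] [17.5 31.4 67.7]
232 [12.7 42.  61.2] [15.7 31.4 68.3]
235 [ 36.1  40.4 119.3] [ 36.3  32.8 119.7]
238 [ 36.2  40.3 122.8] [ 36.2  32.9 122.7]
241 [ 36.5  40.2 126.5] [ 36.2  33.  125.9]
244 [ 36.5  40.1 129.5] [ 36.1  33.1 128.6]
247 [ 36.3  40.1 131.9] [ 36.4  33.1 132. ]
250 [ 36.2  40.  134.3] [ 36.1  33.2 134.1]
253 [ 36.1  39.9 136.9] [ 36.3  33.3 137.3]
256 [ 35.9  39.9 139.1] [ 36.4  33.3 139.9]
259 [ 36.   39.8 141.7] [ 36.1  33.4 141.8]
192 [ 26.9  23.2 133.2]
194 [ 27.   23.3 126.7]
196 [ 27.3  25.3 118.8]
198 [38.  96.7 60.2]
200 [36.7 87.3 60.2]
202 [35.8 81.4 57.6]
204 [34.2 70.1 59.1]
206 [33.  61.6 58.6]
208 [31.9 53.5 57.8]
210 [30.2 41.8 59.9]
```

View pics/w3.png

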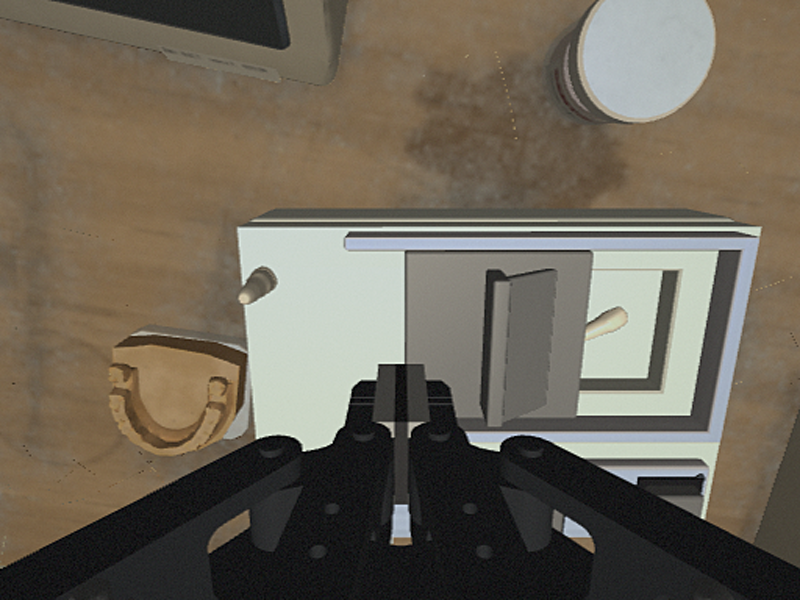

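View pics/s3.png

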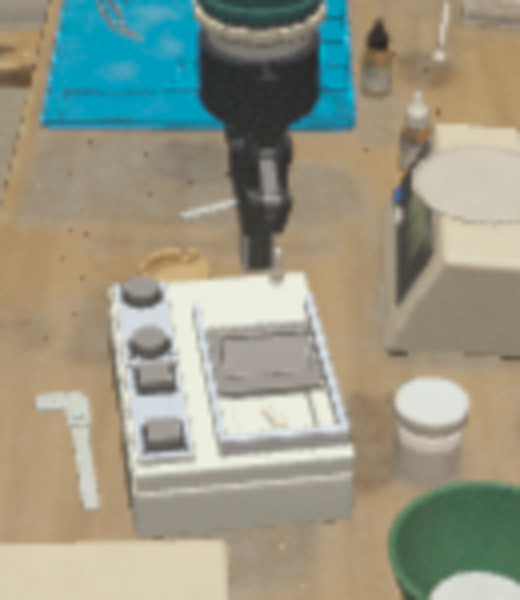

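The pictures show nothing touching and the tips at z≈117 mm with the TCP at 97. So the tips are about 20 mm above the reported TCP, and I'll keep going down by camera.

jog_arm([
  {"x": 14,"y": 0,"z": 0,"wx": 0,"wy": 0,"wz": 0,"gripper": 0},
  {"x": 14,"y": 0,"z": 0,"wx": 0,"wy": 0,"wz": 0,"gripper": 0},
  {"x": 9,"y": 0,"z": 0,"wx": 0,"wy": 0,"wz": 0,"gripper": 0},
  {"x": 3,"y": 0,"z": 0,"wx": 0,"wy": 0,"wz": 0,"gripper": 0},
  {"x": 0,"y": 0,"z": 0,"wx": 0,"wy": 0,"wz": 0,"gripper": 0},
])

```text
time: 2.75
tool_pos: [0.523, 0.0659, 0.0587]
ee_rot: [[-0.0, 0.987, 0.16], [0.0, 0.16, -0.987], [-1.0, -0.0, -0.0]]
ft_force: [-0.2, 0.8, 0.8]
opening: -0.002
```

```bash
python3 - <<'E'
from st import *
st()
c=pic('wrist','w4.png')
for v in range(229,262,3): print(v,loc(world(c,248,v)),loc(world(c,265,v)))
c=pic('side','s4.png',(190,130,320,280),4)
for v in range(196,218,2): print(v,loc(world(c,255,v)))
E
```

```text
t 2.75 loc [26.3 36.  58.7] F [-0.19  0.82  0.83] M [ 0.01 -0.02  0.02] open -0.002
[[-0.0004, 1.0, 0.0002], [0.0001, 0.0002, -1.0], [-1.0, -0.0004, -0.0001]]
229 [32.1 40.8 61.2] [35.  32.3 68.1]
232 [30.6 40.8 61.6] [33.5 32.3 68.4]
235 [37.5 40.2 81.1] [37.5 32.7 81.3]
238 [37.4 40.1 84.2] [37.3 32.7 84. ]
241 [37.9 40.  88.4] [37.5 32.8 87.5]
244 [37.4 40.  90.4] [37.5 32.9 90.5]
247 [37.6 39.9 93.5] [37.3 33.  93. ]
250 [37.3 39.9 95.6] [37.5 33.  96. ]
253 [37.4 39.8 98.5] [37.4 33.1 98.6]
256 [ 37.4  39.7 101.1] [ 37.5  33.2 101.3]
259 [ 37.5  39.7 103.8] [ 37.5  33.2 103.7]
196 [ 20.2 -22.5 153.4]
198 [ 21.9 -11.8 139.4]
200 [ 24.5   5.1 120.7]
202 [ 27.3  23.8 100.4]
204 [27.  21.2 95.7]
206 [27.5 24.6 86.5]
208 [27.5 23.8 80.5]
210 [29.1 34.3 65.7]
212 [24.4  2.5 83.6]
214 [23.7 -2.9 81.1]
216 [23.  -8.  78.5]
```

View pics/w4.png

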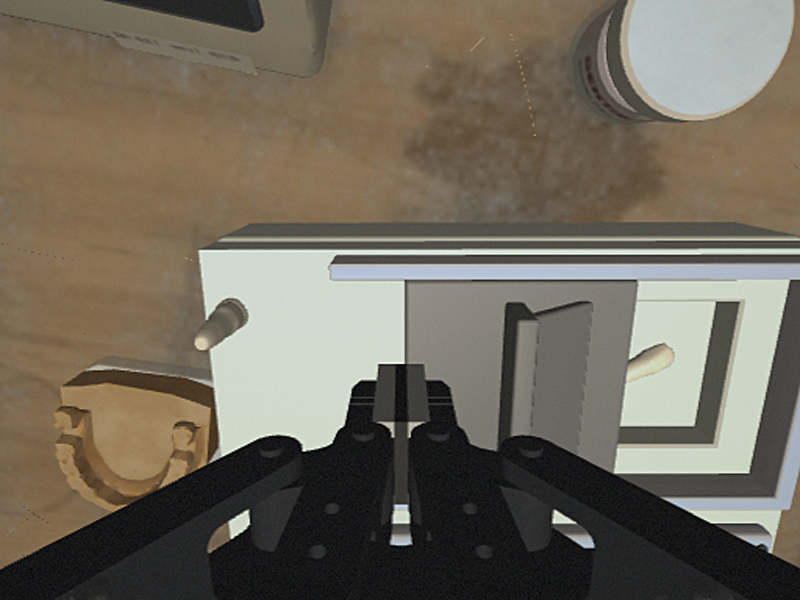

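View pics/s4.png

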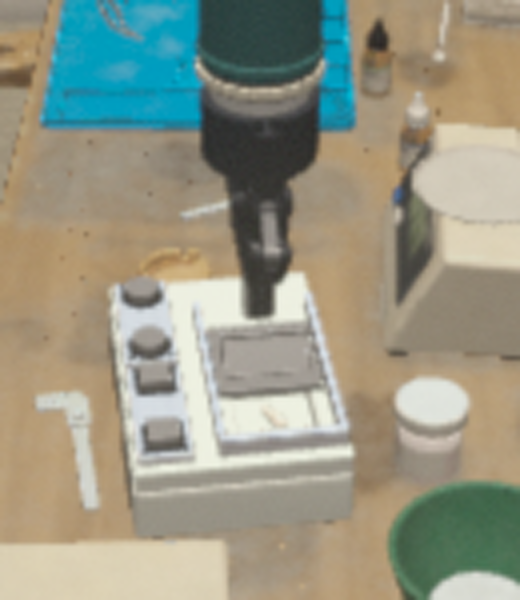

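Tips are at about z 79. I'll lower 6 mm, then push along tool z (unit −y).

jog_arm([
  {"x": 6,"y": 0,"z": 0,"wx": 0,"wy": 0,"wz": 0,"gripper": 0},
  {"x": 0,"y": 0,"z": 6,"wx": 0,"wy": 0,"wz": 0,"gripper": 0},
  {"x": 0,"y": 0,"z": 6,"wx": 0,"wy": 0,"wz": 0,"gripper": 0},
  {"x": 0,"y": 0,"z": 4,"wx": 0,"wy": 0,"wz": 0,"gripper": 0},
  {"x": 0,"y": 0,"z": 4,"wx": 0,"wy": 0,"wz": 0,"gripper": 0},
  {"x": 0,"y": 0,"z": 4,"wx": 0,"wy": 0,"wz": 0,"gripper": 0},
  {"x": 0,"y": 0,"z": 4,"wx": 0,"wy": 0,"wz": 0,"gripper": 0},
  {"x": 0,"y": 0,"z": 4,"wx": 0,"wy": 0,"wz": 0,"gripper": 0},
  {"x": 0,"y": 0,"z": 0,"wx": 0,"wy": 0,"wz": 0,"gripper": 0},
])

```text
time: 3.6
tool_pos: [0.5283, 0.0334, 0.0526]
ee_rot: [[0.0, 0.987, 0.16], [-0.0, 0.16, -0.987], [-1.0, 0.0, 0.0]]
ft_force: [0.4, -0.3, -0.8]
opening: 0.003
```

```bash
python3 - <<'E'
from st import *
st()
c=pic('wrist','w5.png')
E
```

```text
t 3.6 loc [26.3  3.1 52.6] F [ 0.44 -0.27 -0.78] M [-0.02  0.01 -0.03] open 0.003
[[0.0001, 1.0, -0.0005], [-0.0004, -0.0005, -1.0], [-1.0, 0.0001, 0.0004]]
```

View pics/w5.png

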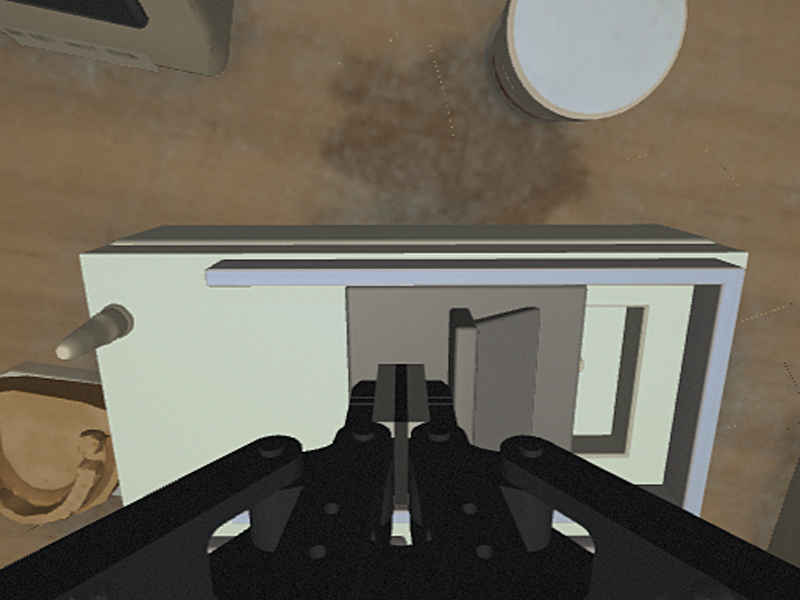

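```bash
python3 - <<'E'
from st import *
st();c=cam('wrist')
for p in [(226,210),(221,210),(219,210),(291,215),(288,250),(283,250),(270,240),(255,240),(255,236),(372,200),(300,205)]: print(p,loc(world(c,*p)))
E
```

```text
t 3.65 loc [26.2  3.4 52.6] F [-0.07  0.25 -0.74] M [ 0.01 -0.05  0.02] open 0.001
[[-0.0001, 1.0, -0.0006], [-0.0003, -0.0006, -1.0], [-1.0, -0.0001, 0.0003]]
(226, 210) [46.7 17.8 68. ]
(221, 210) [44.3 20.9 61. ]
(219, 210) [44.4 21.8 61.4]
(291, 215) [ 49.6 -10.4  82.6]
(288, 250) [33.1 -9.7 81.1]
(283, 250) [33.3 -7.5 81.6]
(270, 240) [37.4 -1.9 80.4]
(255, 240) [37.4  4.5 80.4]
(255, 236) [37.4  4.5 76. ]
(372, 200) [ 51.5 -48.4  68. ]
(300, 205) [ 53.2 -14.2  80.5]
```

Contact is good: the finger's side at −9.7 is against the lug face at about −10. I'll keep pushing.

jog_arm([
  {"x": 0,"y": 0,"z": 5,"wx": 0,"wy": 0,"wz": 0,"gripper": 0},
  {"x": 0,"y": 0,"z": 5,"wx": 0,"wy": 0,"wz": 0,"gripper": 0},
  {"x": 0,"y": 0,"z": 5,"wx": 0,"wy": 0,"wz": 0,"gripper": 0},
  {"x": 0,"y": 0,"z": 4,"wx": 0,"wy": 0,"wz": 0,"gripper": 0},
  {"x": 0,"y": 0,"z": 3,"wx": 0,"wy": 0,"wz": 0,"gripper": 0},
  {"x": 0,"y": 0,"z": 2,"wx": 0,"wy": 0,"wz": 0,"gripper": 0},
  {"x": 0,"y": 0,"z": 2,"wx": 0,"wy": 0,"wz": 0,"gripper": 0},
  {"x": 0,"y": 0,"z": 0,"wx": 0,"wy": 0,"wz": 0,"gripper": 0},
])

```text
time: 4.37
tool_pos: [0.5323, 0.0081, 0.0525]
ee_rot: [[-0.0, 0.987, 0.16], [-0.0, 0.16, -0.987], [-1.0, -0.0, 0.0]]
ft_force: [0.2, 0.1, -0.6]
opening: -0.003
```

jog_arm([
  {"x": 0,"y": 0,"z": 2,"wx": 0,"wy": 0,"wz": 0,"gripper": 0},
  {"x": 0,"y": 0,"z": 2,"wx": 0,"wy": 0,"wz": 0,"gripper": 0},
  {"x": 0,"y": 0,"z": 0,"wx": 0,"wy": 0,"wz": 0,"gripper": 0},
])

```text
time: 4.62
tool_pos: [0.533, 0.0044, 0.0526]
ee_rot: [[0.0, 0.987, 0.16], [-0.0, 0.16, -0.987], [-1.0, -0.0, 0.0]]
ft_force: [0.0, 0.9, 0.2]
opening: 0.003
```

```bash
python3 - <<'E'
from st import *
st()
c=pic('wrist','w6.png')
E
```

```text
t 4.6167 loc [ 26.3 -26.3  52.6] F [0.   0.86 0.18] M [ 0.07 -0.    0.02] open 0.003
[[-0.0, 1.0, -0.0], [-0.0001, -0.0, -1.0], [-1.0, -0.0, 0.0001]]
```

View pics/w6.png

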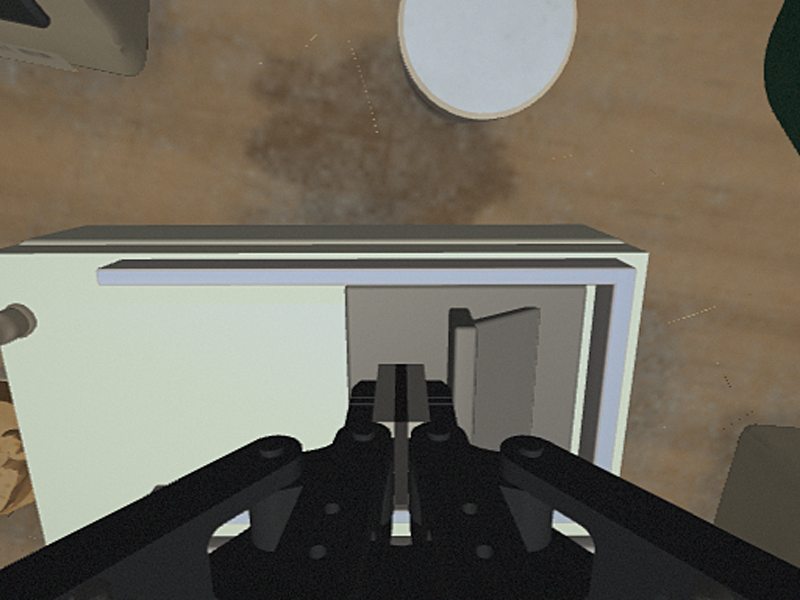

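The hatch is following, with its −y edge at about x=585 px and a small deck gap left before the end rail near 595. I'll continue in small steps.

jog_arm([
  {"x": 0,"y": 0,"z": 2,"wx": 0,"wy": 0,"wz": 0,"gripper": 0},
  {"x": 0,"y": 0,"z": 1,"wx": 0,"wy": 0,"wz": 0,"gripper": 0},
  {"x": 0,"y": 0,"z": 0,"wx": 0,"wy": 0,"wz": 0,"gripper": 0},
])

```text
time: 4.92
tool_pos: [0.5332, 0.0034, 0.0526]
ee_rot: [[-0.0, 0.987, 0.159], [0.003, 0.159, -0.987], [-1.0, 0.0, -0.003]]
ft_force: [0.1, 8.4, 1.9]
opening: -0.003
```

jog_arm([
  {"x": 0,"y": 0,"z": 1.5,"wx": 0,"wy": 0,"wz": 0,"gripper": 0},
  {"x": 0,"y": 0,"z": 1,"wx": 0,"wy": 0,"wz": 0,"gripper": 0},
  {"x": 0,"y": 0,"z": 0,"wx": 0,"wy": 0,"wz": 0,"gripper": 0},
])

```text
time: 5.17
tool_pos: [0.5332, 0.0032, 0.0526]
ee_rot: [[-0.001, 0.987, 0.158], [0.006, 0.158, -0.987], [-1.0, 0.0, -0.006]]
ft_force: [-0.2, 18.8, 2.6]
opening: -0.002
```

jog_arm([
  {"x": 0,"y": 0,"z": 1,"wx": 0,"wy": 0,"wz": 0,"gripper": 0},
  {"x": 0,"y": 0,"z": 0,"wx": 0,"wy": 0,"wz": 0,"gripper": 0},
])

```text
time: 5.33
tool_pos: [0.5332, 0.0032, 0.0527]
ee_rot: [[-0.001, 0.988, 0.158], [0.008, 0.158, -0.987], [-1.0, 0.0, -0.008]]
ft_force: [0.1, 23.1, 3.7]
opening: 0.004
```

```bash
python3 - <<'E'
from st import *
st()
c=pic('wrist','w7.png')
for u in range(360,400,3): print(u,loc(world(c,u,215)))
E
```

```text
t 5.3333 loc [ 26.3 -27.5  52.7] F [ 0.14 23.14  3.73] M [ 3.62 -0.04  0.06] open 0.004
[[0.0002, 1.0, -0.0026], [0.0077, -0.0026, -1.0], [-1.0, 0.0002, -0.0077]]
360 [ 44.3 -74.6  67.8]
363 [ 44.5 -75.9  68.2]
366 [ 44.4 -77.3  67.9]
369 [ 44.4 -78.7  67.8]
372 [ 42.  -82.5  61.3]
375 [ 42.  -83.9  61.3]
378 [ 43.4 -83.8  65.2]
381 [ 44.7 -83.8  68.9]
384 [ 46.  -83.8  72.2]
387 [ 47.  -83.9  75.2]
390 [ 46.9 -85.4  74.8]
393 [ 47.1 -86.5  75.3]
396 [ 46.9 -88.   74.8]
399 [ 42.  -95.3  61.5]
```

View pics/w7.png

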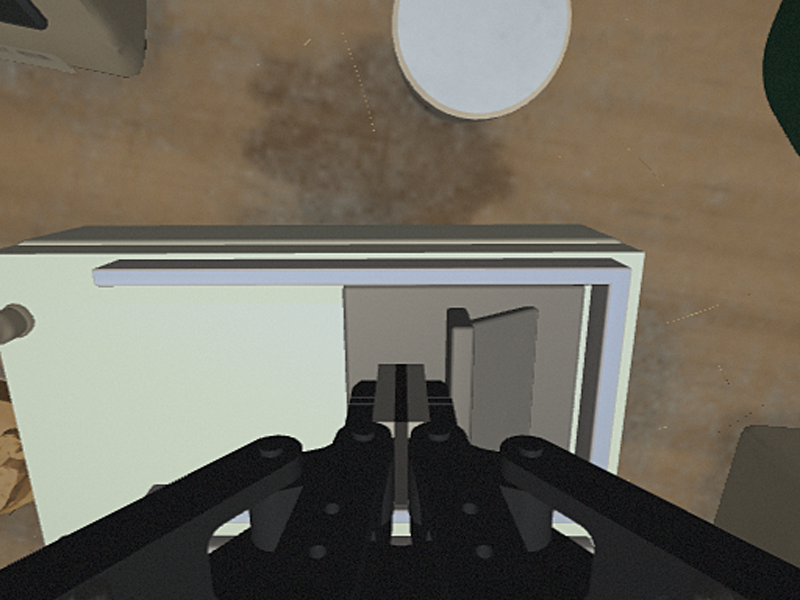

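The hatch stopped at a 23 N reaction. Its plate edge is at unit y≈−80, which is exactly plate centre −45 over the well, so it's fully shut. I'll back off, lift, go to above the start panel and open to 43 mm, which puts the tip centres 56 mm apart.

jog_arm([
  {"x": 0,"y": 0,"z": -4,"wx": 0,"wy": 0,"wz": 0,"gripper": 0},
  {"x": 0,"y": 0,"z": -8,"wx": 0,"wy": 0,"wz": 0,"gripper": 0},
  {"x": -18,"y": 0,"z": 0,"wx": 0,"wy": 0,"wz": 0,"gripper": 0},
  {"x": -18,"y": 0,"z": 0,"wx": 0,"wy": 0,"wz": 0,"gripper": 0},
  {"x": 0,"y": -18,"z": -17,"wx": 0,"wy": 0,"wz": 0,"gripper": 43},
  {"x": 0,"y": -18,"z": -17,"wx": 0,"wy": 0,"wz": 0,"gripper": 43},
  {"x": 0,"y": -18,"z": -17,"wx": 0,"wy": 0,"wz": 0,"gripper": 43},
  {"x": 0,"y": -20,"z": -15,"wx": 0,"wy": 0,"wz": 0,"gripper": 43},
  {"x": 0,"y": 0,"z": 0,"wx": 0,"wy": 0,"wz": 0,"gripper": 43},
  {"x": 0,"y": 0,"z": 0,"wx": 0,"wy": 0,"wz": 0,"gripper": 43},
])

```text
time: 6.22
tool_pos: [0.4472, 0.0637, 0.0886]
ee_rot: [[-0.001, 0.987, 0.162], [-0.0, 0.162, -0.987], [-1.0, -0.001, 0.0]]
ft_force: [0.8, 0.1, 0.1]
opening: 0.503
```

```bash
python3 - <<'E'
from st import *
import pickle
st()
c=pic('wrist','w8.png');pickle.dump(c,open('w8.pkl','wb'))
c=pic('side','s8.png',(190,130,320,280),4);pickle.dump(c,open('s8.pkl','wb'))
E
```

```text
t 6.2167 loc [-48.9  46.1  88.6] F [0.76 0.08 0.05] M [ 0.01 -0.03 -0.01] open 0.503
[[-0.0007, 1.0, 0.0014], [-0.0003, 0.0014, -1.0], [-1.0, -0.0007, 0.0003]]
```

View pics/w8.png

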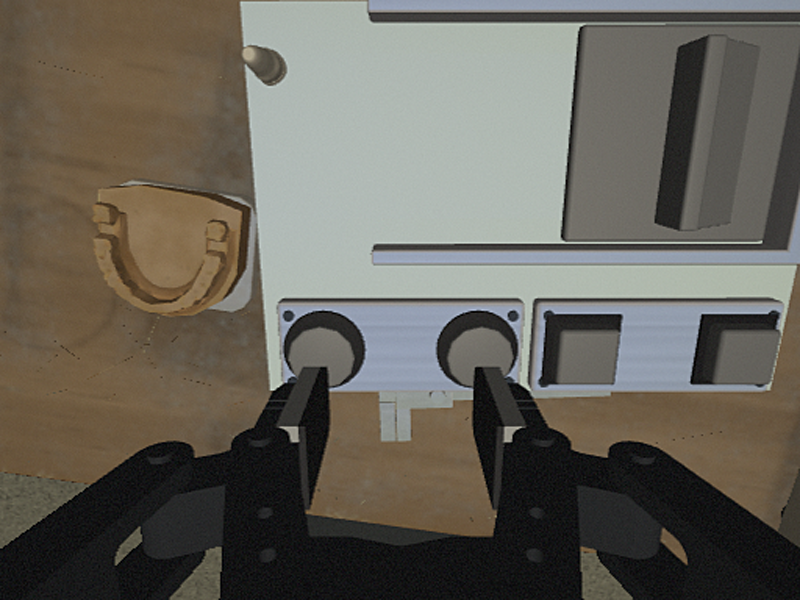

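View pics/s8.png

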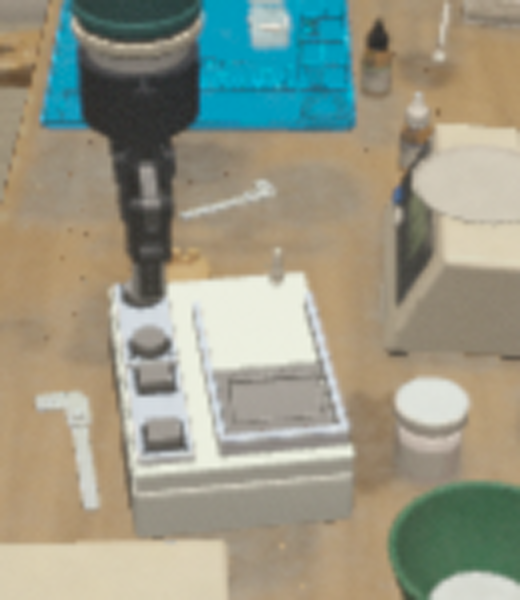

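```bash
python3 - <<'E'
from st import *
import pickle
c=pickle.load(open('w8.pkl','rb'))
f=c['frame'][185:290,165:345]; cv2.imwrite('pics/z8.png',cv2.resize(f,None,fx=4.4,fy=4.4,interpolation=cv2.INTER_CUBIC))
for v in (237,240,244):
  print(v,[(u,*[float(a) for a in loc(world(c,u,v))]) for u in (192,196,200,204,207,304,308,312,316)])
# cap points: depth mask near 77
print([loc(world(c,u,v)) for u,v in [(205,222),(210,225),(308,222),(300,222)]])
zz=c['z_map'];vv,uu=np.mgrid[0:384,0:512];P=np.stack([(uu-c['cx'])/c['fx']*zz,(vv-c['cy'])/c['fy']*zz,zz,np.ones_like(zz)],-1)@np.linalg.inv(c['E']).T
Z=P[...,2]*1e3
for (a,b) in [(180,235),(275,335)]:
  m=(Z>75)&(Z<81)&(uu>a)&(uu<b)&(vv<236)&(vv>200)
  q=(P[m][:,:2]-v[:2] if False else P[m][:,:2]-np.load('unit.npy')[:2])@R*1e3
  print(m.sum(),q.min(0),q.max(0),np.median(Z[m]))
E
```

```text
237 [(192, -53.2, 82.1, 78.5), (196, -37.9, 73.0, 113.0), (200, -37.8, 71.2, 113.3), (204, -37.7, 69.5, 113.4), (207, -38.0, 68.3, 112.7), (304, -39.6, 25.1, 108.9), (308, -37.5, 24.1, 113.7), (312, -37.6, 22.3, 113.4), (316, -37.5, 20.6, 113.6)]
240 [(192, -37.7, 74.1, 116.5), (196, -37.7, 72.4, 116.5), (200, -37.8, 70.7, 116.4), (204, -37.7, 69.0, 116.6), (207, -38.6, 68.0, 114.6), (304, -40.8, 25.1, 109.4), (308, -37.6, 24.5, 116.4), (312, -37.6, 22.8, 116.4), (316, -37.9, 20.9, 115.9)]
244 [(192, -37.9, 73.5, 120.0), (196, -37.8, 71.8, 120.3), (200, -38.1, 70.2, 119.7), (204, -37.6, 68.4, 120.7), (207, -39.7, 67.8, 116.3), (304, -42.8, 25.0, 109.5), (308, -37.9, 25.0, 119.8), (312, -37.6, 23.4, 120.6), (316, -37.7, 21.7, 120.3)]
[array([-44.5,  74.6,  78. ]), array([-46.3,  72. ,  77.9]), array([-44.4,  18.4,  77.9]), array([-44.4,  22.8,  78.1])]
983 [-52.68981297  62.77411042] [-36.69684221  86.08973154] 77.80889316084318
983 [-52.73101126   7.0691627 ] [-36.15970955  30.67953084] 77.78849539739092
```

View pics/z8.png

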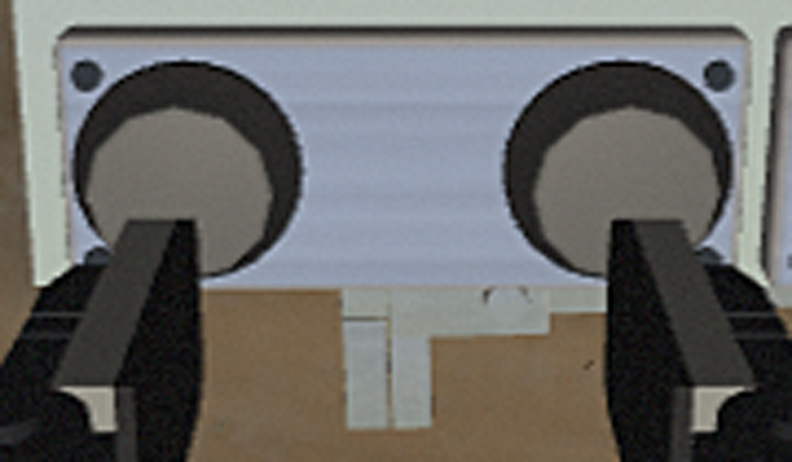

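The tips are only about 7 mm thick, so their centres are now about 49.5 mm apart. I need 49 mm opening to get 56 mm. The middle is right within about 0.5 mm. I'll open, then go down to about 7 mm above the caps.

jog_arm([
  {"x": 0,"y": 0.5,"z": 0,"wx": 0,"wy": 0,"wz": 0,"gripper": 49},
  {"x": 9,"y": 0,"z": 0,"wx": 0,"wy": 0,"wz": 0,"gripper": 49},
  {"x": 9,"y": 0,"z": 0,"wx": 0,"wy": 0,"wz": 0,"gripper": 49},
  {"x": 9,"y": 0,"z": 0,"wx": 0,"wy": 0,"wz": 0,"gripper": 49},
  {"x": 0,"y": 0,"z": 0,"wx": 0,"wy": 0,"wz": 0,"gripper": 49},
  {"x": 0,"y": 0,"z": 0,"wx": 0,"wy": 0,"wz": 0,"gripper": 49},
  {"x": 0,"y": 0,"z": 0,"wx": 0,"wy": 0,"wz": 0,"gripper": 49},
])

```text
time: 6.9
tool_pos: [0.4485, 0.0634, 0.0612]
ee_rot: [[-0.001, 0.987, 0.16], [0.0, 0.16, -0.987], [-1.0, -0.001, -0.0]]
ft_force: [-0.3, -0.0, -0.2]
opening: 0.573
```

```bash
python3 - <<'E'
from st import *
import pickle
st()
c=pic('wrist','w9.png',(165,170,345,290),4.4);pickle.dump(c,open('w9.pkl','wb'))
for v in (234,235,236,238,241):
  print(v,[(u,*[float(a) for a in loc(world(c,u,v))]) for u in (186,190,194,198,201,310,314,318,322)])
c=pic('side','s9.png',(190,160,290,260),6)
st()
E
```

```text
t 6.9 loc [-47.6  45.5  61.2] F [-0.28 -0.03 -0.25] M [ 0.06 -0.01 -0.  ] open 0.573
[[-0.0013, 1.0, -0.0002], [0.0003, -0.0002, -1.0], [-1.0, -0.0013, -0.0003]]
234 [(186, -38.7, 78.7, 77.3), (190, -38.4, 76.7, 77.9), (194, -38.5, 74.9, 77.8), (198, -38.1, 72.8, 78.6), (201, -38.5, 71.6, 77.7), (310, -38.5, 21.2, 77.7), (314, -38.1, 19.5, 78.5), (318, -38.3, 17.6, 78.2), (322, -38.2, 15.8, 78.3)]
235 [(186, -39.0, 78.6, 77.9), (190, -36.6, 75.6, 83.2), (194, -36.6, 73.8, 83.2), (198, -36.8, 72.1, 82.7), (201, -37.3, 71.0, 81.6), (310, -38.9, 21.2, 77.8), (314, -37.0, 20.2, 82.2), (318, -36.6, 18.6, 83.1), (322, -36.9, 16.6, 82.4)]
236 [(186, -36.7, 77.1, 84.2), (190, -36.6, 75.3, 84.3), (194, -36.6, 73.5, 84.5), (198, -36.2, 71.6, 85.2), (201, -37.0, 70.7, 83.4), (310, -39.5, 21.2, 77.8), (314, -36.6, 20.5, 84.3), (318, -36.5, 18.8, 84.5), (322, -36.3, 17.2, 85.0)]
238 [(186, -36.3, 76.5, 87.1), (190, -36.3, 74.7, 87.3), (194, -36.2, 73.0, 87.4), (198, -35.9, 71.1, 88.0), (201, -37.6, 70.5, 84.2), (310, -39.9, 21.3, 79.0), (314, -36.5, 20.9, 86.7), (318, -36.4, 19.2, 86.8), (322, -36.4, 17.5, 86.9)]
241 [(186, -36.4, 75.9, 90.1), (190, -36.5, 74.3, 89.8), (194, -36.7, 72.7, 89.3), (198, -36.4, 70.8, 90.0), (201, -38.5, 70.4, 85.4), (310, -40.9, 21.5, 80.2), (314, -37.2, 21.2, 88.3), (318, -36.8, 19.6, 89.0), (322, -36.6, 18.0, 89.6)]
t 7.0 loc [-47.3  45.5  61.6] F [ 0.09 -0.12  0.44] M [0.   0.02 0.  ] open 0.574
[[-0.0003, 1.0, -0.0001], [0.0001, -0.0001, -1.0], [-1.0, -0.0003, -0.0001]]
```

View pics/w9.png

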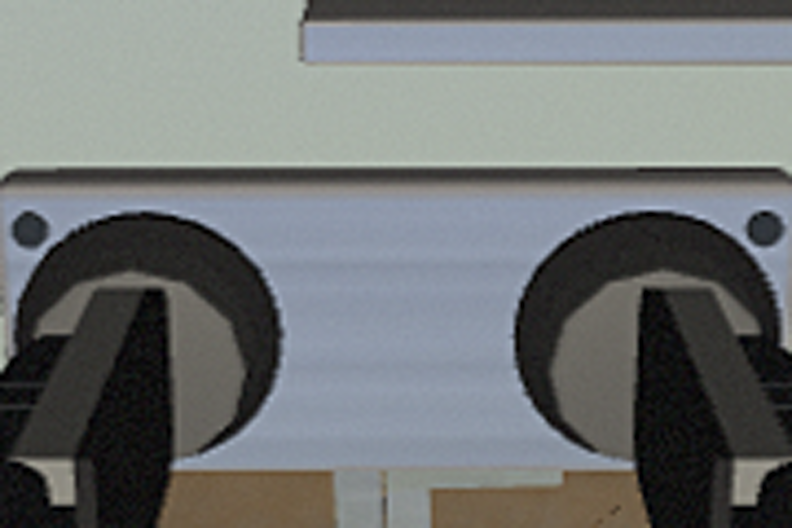

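View pics/s9.png

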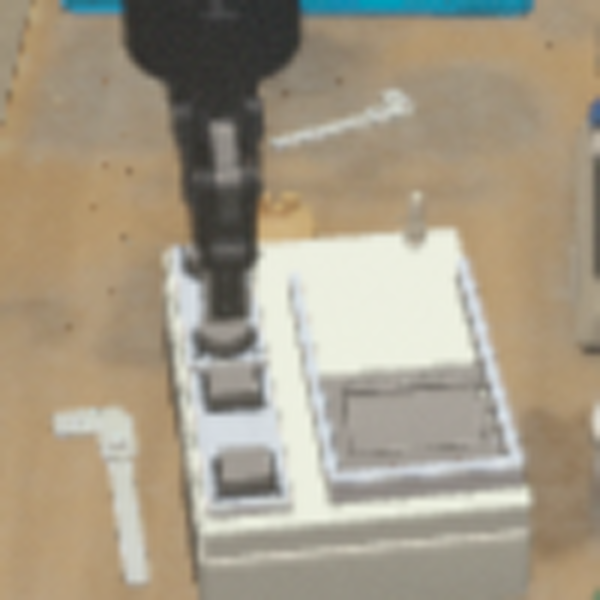

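The tips are centred over both caps, at unit y≈74 and 18, about 5–6 mm above them. Pressing now.

jog_arm([
  {"x": 4,"y": 0,"z": 0,"wx": 0,"wy": 0,"wz": 0,"gripper": 49},
  {"x": 4,"y": 0,"z": 0,"wx": 0,"wy": 0,"wz": 0,"gripper": 49},
  {"x": 4,"y": 0,"z": 0,"wx": 0,"wy": 0,"wz": 0,"gripper": 49},
  {"x": 0,"y": 0,"z": 0,"wx": 0,"wy": 0,"wz": 0,"gripper": 49},
])

```text
time: 7.33
tool_pos: [0.4496, 0.0635, 0.0529]
ee_rot: [[0.002, 0.987, 0.16], [-0.0, 0.16, -0.987], [-1.0, 0.002, 0.0]]
ft_force: [-11.1, -0.7, 50.1]
opening: 0.575
```

```bash
python3 - <<'E'
from st import *
st()
E
```

```text
t 7.3333 loc [-46.6  45.4  52.9] F [-11.1   -0.66  50.09] M [-0.06  1.81  0.05] open 0.575
[[0.0017, 1.0, 0.0003], [-0.0004, 0.0003, -1.0], [-1.0, 0.0017, 0.0004]]
```

50 N in total is stiffer than expected. The Mx≈0 reading says it's balanced across the keys. I'll ease off 2 mm, staying bottomed, and look.

jog_arm([
  {"x": -2,"y": 0,"z": 0,"wx": 0,"wy": 0,"wz": 0,"gripper": 49},
  {"x": 0,"y": 0,"z": 0,"wx": 0,"wy": 0,"wz": 0,"gripper": 49},
  {"x": 0,"y": 0,"z": 0,"wx": 0,"wy": 0,"wz": 0,"gripper": 49},
])

```text
time: 7.58
tool_pos: [0.4495, 0.0635, 0.0532]
ee_rot: [[0.002, 0.987, 0.16], [-0.0, 0.16, -0.987], [-1.0, 0.002, 0.0]]
ft_force: [-4.5, -0.7, 24.0]
opening: 0.573
```

```bash
python3 - <<'E'
from st import *
import pickle
st()
c=pic('wrist','w10.png',(165,170,345,290),4.4);pickle.dump(c,open('w10.pkl','wb'))
for v in (228,231,234,235,236,238,241):
  print(v,[(u,*[float(a) for a in loc(world(c,u,v))]) for u in (180,186,190,194,198,212,300,314,318,322,328)])
c=pic('side','s10.png',(190,160,290,260),6)
st()
E
```

```text
t 7.5833 loc [-46.6  45.4  53.2] F [-4.47 -0.7  23.96] M [-0.03  0.86 -0.03] open 0.573
[[0.0019, 1.0, 0.0001], [-0.0004, 0.0001, -1.0], [-1.0, 0.0019, 0.0004]]
228 [(180, -35.0, 81.3, 68.8), (186, -34.6, 78.3, 69.8), (190, -34.3, 76.3, 70.5), (194, -34.3, 74.5, 70.4), (198, -34.6, 72.8, 69.7), (212, -34.9, 66.4, 69.1), (300, -35.0, 25.7, 68.8), (314, -34.3, 19.5, 70.4), (318, -34.3, 17.7, 70.4), (322, -34.3, 15.8, 70.3), (328, -34.6, 12.9, 69.7)]
231 [(180, -35.8, 81.0, 70.6), (186, -35.7, 78.2, 70.8), (190, -35.7, 76.3, 70.7), (194, -36.0, 74.6, 70.0), (198, -35.6, 72.7, 70.8), (212, -36.3, 66.5, 69.3), (300, -36.0, 25.8, 69.8), (314, -35.9, 19.4, 70.2), (318, -35.8, 17.6, 70.3), (322, -35.7, 15.8, 70.6), (328, -35.9, 12.9, 70.1)]
234 [(180, -37.3, 81.1, 70.5), (186, -37.2, 78.3, 70.7), (190, -37.1, 76.4, 71.0), (194, -37.1, 74.6, 70.9), (198, -36.9, 72.6, 71.3), (212, -37.2, 66.3, 70.6), (300, -37.3, 25.8, 70.4), (314, -36.9, 19.5, 71.3), (318, -36.9, 17.7, 71.3), (322, -37.2, 15.7, 70.6), (328, -37.2, 12.9, 70.5)]
235 [(180, -38.0, 81.2, 70.1), (186, -37.1, 78.0, 72.0), (190, -36
[... 558 characters left out ...]
, 76.5, 78.8), (190, -35.4, 74.7, 79.3), (194, -35.3, 72.9, 79.5), (198, -35.7, 71.4, 78.5), (212, -39.3, 66.4, 70.5), (300, -39.1, 25.8, 70.8), (314, -35.7, 20.8, 78.5), (318, -35.5, 19.2, 79.0), (322, -35.5, 17.4, 78.9), (328, -36.5, 14.2, 76.6)]
241 [(180, -40.0, 80.9, 72.2), (186, -35.5, 75.8, 82.1), (190, -35.5, 74.1, 82.1), (194, -35.5, 72.4, 82.2), (198, -35.7, 70.8, 81.7), (212, -40.5, 66.4, 71.0), (300, -40.4, 25.8, 71.1), (314, -35.7, 21.3, 81.5), (318, -35.5, 19.7, 82.0), (322, -35.5, 18.0, 82.0), (328, -35.5, 15.4, 81.9)]
t 7.6833 loc [-46.6  45.4  53.2] F [-4.1  -0.49 25.26] M [-0.04  0.8   0.01] open 0.574
[[0.0019, 1.0, 0.0001], [-0.0004, 0.0001, -1.0], [-1.0, 0.0019, 0.0004]]
```

View pics/w10.png

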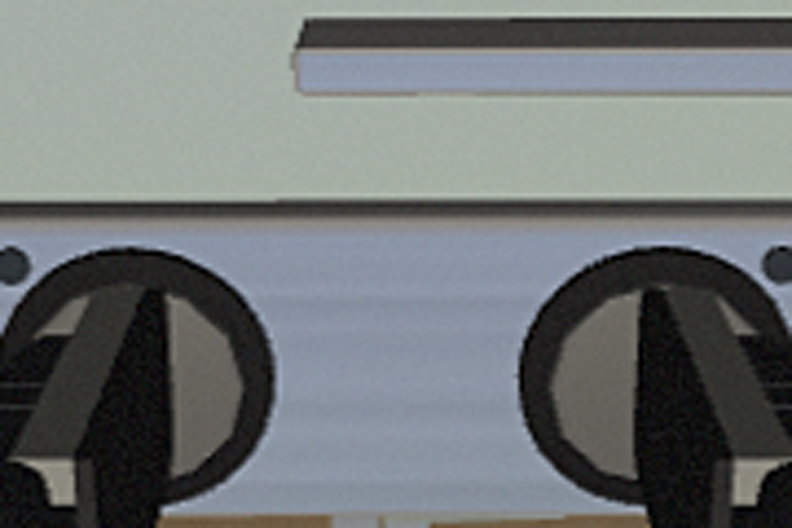

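View pics/s10.png

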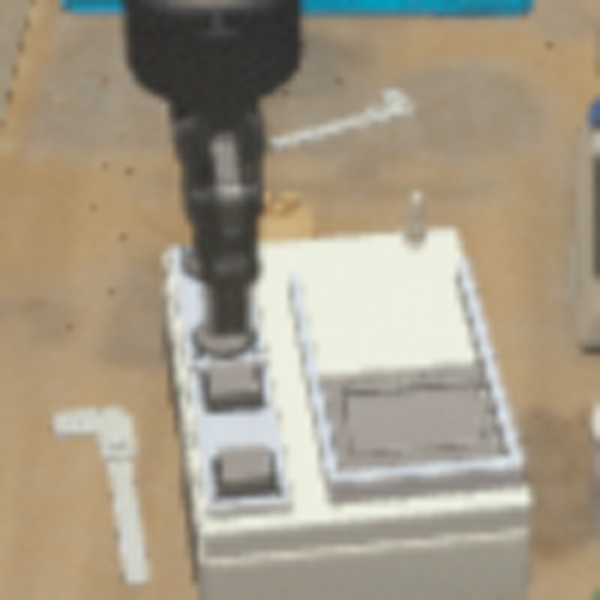

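Both caps have gone from z 77.8 to about 70.8 mm, fully down and alike, at 24 N. I'll hold for 3 s.

jog_arm([
  {"x": 0,"y": 0,"z": 0,"wx": 0,"wy": 0,"wz": 0,"gripper": 49},
  {"x": 0,"y": 0,"z": 0,"wx": 0,"wy": 0,"wz": 0,"gripper": 49},
  {"x": 0,"y": 0,"z": 0,"wx": 0,"wy": 0,"wz": 0,"gripper": 49},
  {"x": 0,"y": 0,"z": 0,"wx": 0,"wy": 0,"wz": 0,"gripper": 49},
  {"x": 0,"y": 0,"z": 0,"wx": 0,"wy": 0,"wz": 0,"gripper": 49},
  {"x": 0,"y": 0,"z": 0,"wx": 0,"wy": 0,"wz": 0,"gripper": 49},
  {"x": 0,"y": 0,"z": 0,"wx": 0,"wy": 0,"wz": 0,"gripper": 49},
  {"x": 0,"y": 0,"z": 0,"wx": 0,"wy": 0,"wz": 0,"gripper": 49},
  {"x": 0,"y": 0,"z": 0,"wx": 0,"wy": 0,"wz": 0,"gripper": 49},
  {"x": 0,"y": 0,"z": 0,"wx": 0,"wy": 0,"wz": 0,"gripper": 49},
  {"x": 0,"y": 0,"z": 0,"wx": 0,"wy": 0,"wz": 0,"gripper": 49},
  {"x": 0,"y": 0,"z": 0,"wx": 0,"wy": 0,"wz": 0,"gripper": 49},
])

```text
time: 8.68
tool_pos: [0.4495, 0.0635, 0.0532]
ee_rot: [[0.002, 0.987, 0.16], [-0.0, 0.16, -0.987], [-1.0, 0.002, 0.0]]
ft_force: [-5.2, -0.8, 25.8]
opening: 0.574
```

jog_arm([
  {"x": 0,"y": 0,"z": 0,"wx": 0,"wy": 0,"wz": 0,"gripper": 49},
  {"x": 0,"y": 0,"z": 0,"wx": 0,"wy": 0,"wz": 0,"gripper": 49},
  {"x": 0,"y": 0,"z": 0,"wx": 0,"wy": 0,"wz": 0,"gripper": 49},
  {"x": 0,"y": 0,"z": 0,"wx": 0,"wy": 0,"wz": 0,"gripper": 49},
  {"x": 0,"y": 0,"z": 0,"wx": 0,"wy": 0,"wz": 0,"gripper": 49},
  {"x": 0,"y": 0,"z": 0,"wx": 0,"wy": 0,"wz": 0,"gripper": 49},
  {"x": 0,"y": 0,"z": 0,"wx": 0,"wy": 0,"wz": 0,"gripper": 49},
  {"x": 0,"y": 0,"z": 0,"wx": 0,"wy": 0,"wz": 0,"gripper": 49},
  {"x": 0,"y": 0,"z": 0,"wx": 0,"wy": 0,"wz": 0,"gripper": 49},
  {"x": 0,"y": 0,"z": 0,"wx": 0,"wy": 0,"wz": 0,"gripper": 49},
  {"x": 0,"y": 0,"z": 0,"wx": 0,"wy": 0,"wz": 0,"gripper": 49},
  {"x": 0,"y": 0,"z": 0,"wx": 0,"wy": 0,"wz": 0,"gripper": 49},
])

```text
time: 9.68
tool_pos: [0.4496, 0.0635, 0.0532]
ee_rot: [[0.002, 0.987, 0.16], [-0.0, 0.16, -0.987], [-1.0, 0.002, 0.0]]
ft_force: [-4.4, 0.0, 25.0]
opening: 0.578
```

jog_arm([
  {"x": 0,"y": 0,"z": 0,"wx": 0,"wy": 0,"wz": 0,"gripper": 49},
  {"x": 0,"y": 0,"z": 0,"wx": 0,"wy": 0,"wz": 0,"gripper": 49},
  {"x": 0,"y": 0,"z": 0,"wx": 0,"wy": 0,"wz": 0,"gripper": 49},
  {"x": 0,"y": 0,"z": 0,"wx": 0,"wy": 0,"wz": 0,"gripper": 49},
  {"x": 0,"y": 0,"z": 0,"wx": 0,"wy": 0,"wz": 0,"gripper": 49},
  {"x": 0,"y": 0,"z": 0,"wx": 0,"wy": 0,"wz": 0,"gripper": 49},
  {"x": 0,"y": 0,"z": 0,"wx": 0,"wy": 0,"wz": 0,"gripper": 49},
  {"x": 0,"y": 0,"z": 0,"wx": 0,"wy": 0,"wz": 0,"gripper": 49},
  {"x": 0,"y": 0,"z": 0,"wx": 0,"wy": 0,"wz": 0,"gripper": 49},
  {"x": 0,"y": 0,"z": 0,"wx": 0,"wy": 0,"wz": 0,"gripper": 49},
  {"x": 0,"y": 0,"z": 0,"wx": 0,"wy": 0,"wz": 0,"gripper": 49},
  {"x": 0,"y": 0,"z": 0,"wx": 0,"wy": 0,"wz": 0,"gripper": 49},
])

```text
time: 10.68
tool_pos: [0.4496, 0.0635, 0.0532]
ee_rot: [[0.002, 0.987, 0.16], [-0.0, 0.16, -0.987], [-1.0, 0.002, 0.0]]
ft_force: [-4.7, 0.2, 24.7]
opening: 0.573
```

jog_arm([
  {"x": -5,"y": 0,"z": 0,"wx": 0,"wy": 0,"wz": 0,"gripper": 49},
  {"x": -10,"y": 0,"z": 0,"wx": 0,"wy": 0,"wz": 0,"gripper": 49},
  {"x": -20,"y": 0,"z": 0,"wx": 0,"wy": 0,"wz": 0,"gripper": 49},
  {"x": -25,"y": 0,"z": 0,"wx": 0,"wy": 0,"wz": 0,"gripper": 49},
  {"x": -25,"y": 0,"z": 0,"wx": 0,"wy": 0,"wz": 0,"gripper": 49},
  {"x": -25,"y": 0,"z": 0,"wx": 0,"wy": 0,"wz": 0,"gripper": 49},
  {"x": 0,"y": -20,"z": 0,"wx": 0,"wy": 0,"wz": 0,"gripper": 49},
  {"x": 0,"y": -20,"z": 0,"wx": 0,"wy": 0,"wz": 0,"gripper": 49},
  {"x": 0,"y": 0,"z": 0,"wx": 0,"wy": 0,"wz": 0,"gripper": 49},
  {"x": 0,"y": 0,"z": 0,"wx": 0,"wy": 0,"wz": 0,"gripper": 49},
])

```text
time: 11.52
tool_pos: [0.4083, 0.057, 0.1615]
ee_rot: [[-0.0, 0.987, 0.16], [0.0, 0.16, -0.987], [-1.0, -0.0, -0.0]]
ft_force: [0.2, -0.3, -0.2]
opening: 0.572
```

```bash
python3 - <<'E'
from st import *
st()
c=pic('wrist','w11.png')
c2=pic('side','s11.png')
zz=c['z_map'];vv,uu=np.mgrid[0:384,0:512];P=np.stack([(uu-c['cx'])/c['fx']*zz,(vv-c['cy'])/c['fy']*zz,zz,np.ones_like(zz)],-1)@np.linalg.inv(c['E']).T
q=(P[...,:2]-v[:2])@R*1e3;Z=P[...,2]*1e3
for k in (75,19,-19,-75):
  m=(abs(q[...,0]+48)<6)&(abs(q[...,1]-k)<6)&(Z<95);print(k,m.sum(),np.median(Z[m]))
m=(abs(q[...,0]-26)<20)&(abs(Z-67.5)<2.5);print('plate y',q[m][:,1].min(),q[m][:,1].max())
E
```

```text
t 11.5167 loc [-88.3  45.7 161.5] F [ 0.23 -0.28 -0.23] M [-0.01 -0.03  0.02] open 0.572
[[-0.0004, 1.0, -0.0003], [0.0001, -0.0003, -1.0], [-1.0, -0.0004, -0.0001]]
75 276 77.93803217665564
19 273 77.83471307650758
-19 269 77.8473239310713
-75 276 77.79456141984807
plate y -84.6962450325251 93.23206134950286
```

View pics/w11.png

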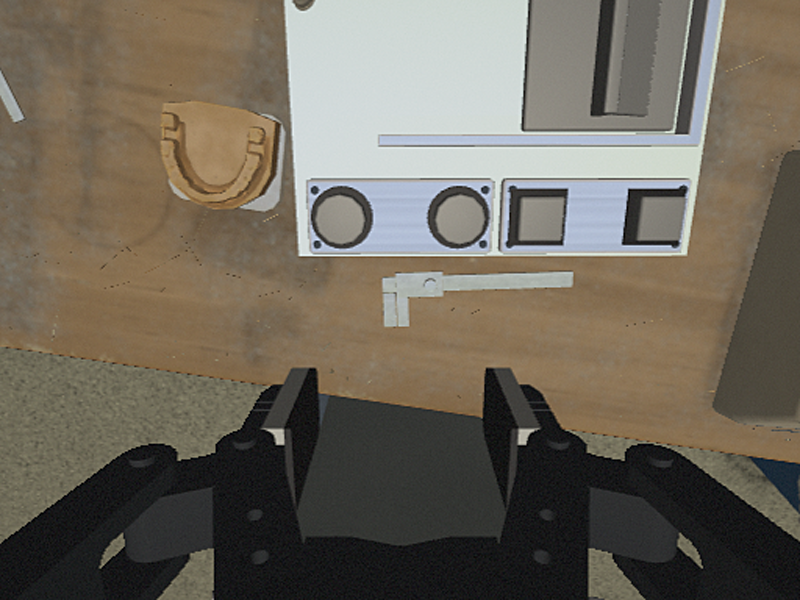

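View pics/s11.png

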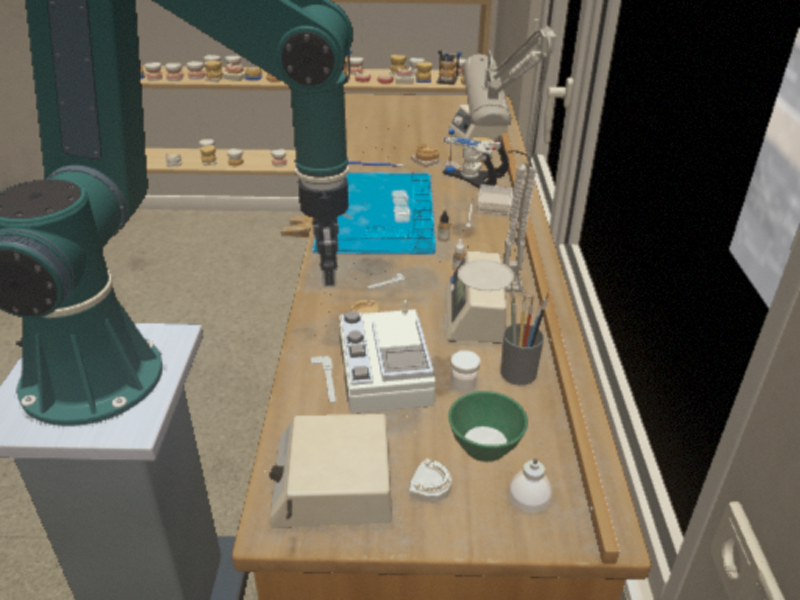

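All four keys are up at 77.8–77.9 mm. The hatch plate lies in the closed end of its track (top right), and nothing else has moved. Handing in.

```bash
python3 -c "
from cell import env
print(env.job_done(), env.state()['time'])"
```

```text
the job is handed in; nothing more can be done
the job is handed in; nothing more can be done
```

The curing unit was started as asked, and I handed the job in after about 11.5 s. I pushed the hatch to its end stop, pressed both round keys together for about 3.3 s and let them go.

**Last checks**
- **Hatch:** it stopped against a 23 N reaction with its edge at unit y ≈ −80 mm, which is where it should be when shut. The last picture shows it still shut.
- **Keys:** both round keys measured alike when pressed (top at about 70.8 mm, from 77.8), and the side-to-side moment on the wrist was about zero. All four keys were back up at about 77.8 mm afterwards.
- **Other objects:** the loose crown, jaw cast, calliper and bowl appear unmoved. I compared these by eye only, and did not check the dropper bottle separately.

**What disagreed**
- **Fingertip position:** the cameras put the fingertips about 20 mm above the reported TCP height, not 25 mm below it as specified. I followed the cameras.
- **Press force:** the first press reached 50 N in total at the fingertips, more than I intended. I eased it to about 25 N for the hold without letting the keys rise. The wrist limit is 120 N. The 40 N limit applies to the arm and gripper body, and I saw only the fingertips touching.

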